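# Seat a separation column in a V-block cradle and clamp it against its end stop

## Task

Put the steel column with the blue end nuts into the V-block cradle: lower it gently until you feel the V-blocks take it while you still hold it, then let go so that it settles and centres itself. Then push the tailstock by its red handle so that its pad slides the column along the V-blocks fully home against the end stop, press it there with about 10 N, over what the sliding itself takes, for a moment (the column must never bear on the stop with more than 15 N, nor on the cradle with more than 25 N), and leave it clamped between pad and stop. Leave the orange-ended column and the other things on the bench alone.

Things in the scene. Friction and masses are not known exactly. Their poses are not given: they have to be found in the camera images.
- column_blue: the column to load: steel tube 26 mm in diameter, 150 mm long, with a blue hexagonal nut at each end (34 mm across flats, 20 mm long; 110 mm between the nuts, a blue ring beside each). About 0.3 kg. Origin at the middle of its axis; y along the axis. It lies on flats of its nuts, axis 17 mm above the bench. Both ends alike, either way round is right.
- column_orange: a second column of the same make and size with orange nuts and rings, origin and axes likewise; to be left where it lies (blue and orange may change places from start to start)
- cradle: the V-block cradle, fixed to the bench: grey base plate 110 mm (x) by 275 mm (y from -167 to +108 mm), 10 mm thick. Origin on the bench under the middle between its two V-blocks; z up, y along the V groove towards the end stop
- v_seat (a point): midpoint between the V-blocks on the axis of a seated column: 60 mm above the cradle's origin. The two dark 90-degree V-blocks (62 mm wide, 10 mm long, tops 62 mm high, V mouths 41 mm wide) stand at the cradle's y = -34 to -24 and +24 to +34 mm: 48 mm is open between them for fingers, down to the base plate. The nuts stay outside the blocks.
- stop: the end stop, a grey bracket on the cradle, 74 to 84 mm (y) from its origin; axes as the cradle's, 79 mm high. The column must bear on its round steel button (22 mm across, axis 60 mm up). Its set screw stands out 0 to 8 mm towards -y, not measured: find it by feel. Origin: the button's face if fully screwed in, at bench height.
- tailstock (a joint): how far the blue tailstock has slid from its rear end towards the end stop (cradle's +y), m, 0 to 0.050; starts between 0 and 0.008. It rubs with about 4 N, and sliding a seated column along the V-blocks takes another 2 to 4 N; it has no spring and stays where it is left.
- tail_pad (a point): middle of the round steel pad (22 mm across) on the tailstock that pushes on the column's rear end, 60 mm above the bench, facing the cradle's +y; 106 mm behind the cradle's origin (y = -106 mm) when the tailstock is at 0
- tail_handle (a point): point in the red upright handle tab of the tailstock, 100 mm above the bench; 30 mm behind the pad. The tab is 12 mm thick along the cradle's y and 30 mm wide in x, free to grip from 76 to 114 mm above the bench.
- timer: white bench timer, 64 x 64 x 20 mm, origin under its middle; bystander
- dropper: white dropper bottle with a red cap, 31 mm wide, 88 mm high, origin under its middle; bystander
- tape: roll of orange tape lying flat, 58 mm across, 19 mm high, origin under its middle; bystander

How it is judged (in metres and radians):
On the way, in this order (a step that is already met when the one before it is completed fails the run):
1. the blue column is lowered onto the V-blocks while still held (axis within 5 mm of the groove, fingers and cradle both in contact with it) (x of column_blue in the frame of cradle between -0.005 and 0.005 m and z of column_blue in the frame of cradle between 0.055 and 0.066 m and contact force between the fingers and column_blue above 0.5 N and contact force between column_blue and cradle above 0.8 N), for 0.1 s.
2. let go, it lies centred in both V's (within 2 mm, axis within 2 degrees), touched by nothing of the robot (x of column_blue in the frame of cradle between -0.002 and 0.002 m and z of column_blue in the frame of cradle between 0.058 and 0.062 m and angle between the y axis of column_blue and the y axis of cradle, either way round below 0.035 rad and contact force between the fingers and column_blue below 0.05 N), for 0.2 s.
3. the column bears on the end stop with more than 5 N for 0.3 s (x of column_blue in the frame of cradle between -0.002 and 0.002 m and z of column_blue in the frame of cradle between 0.058 and 0.062 m and angle between the y axis of column_blue and the y axis of cradle, either way round below 0.035 rad and contact force between column_blue and stop above 5 N), for 0.3 s.
At the end, for the whole second after the job is handed in: The blue-nutted column lies still and centred in both V-blocks (axis within 2 mm of the groove's seat sideways and in height, within 2 degrees along it), its front end still bearing on the end stop's button (more than 0.2 N) and the tailstock's pad within 2 mm of its rear end (x of column_blue in the frame of cradle between -0.002 and 0.002 m and z of column_blue in the frame of cradle between 0.058 and 0.062 m and angle between the y axis of column_blue and the y axis of cradle, either way round below 0.035 rad and contact force between column_blue and stop above 0.2 N and distance between column_blue and tail_pad below 0.077 m and linear speed of column_blue below 0.01 m/s and angular speed of column_blue below 0.1 rad/s and velocity of joint tailstock below 0.01 m/s); the robot touches nothing.
It fails at once if the column bears on the end stop with more than 15 N (contact force between column_blue and stop above 15 N).
It fails at once if the column bears on the cradle (V-blocks and tailstock together) with more than 25 N (contact force between column_blue and cradle above 25 N).
It fails at once if the orange column is moved by more than 15 mm (distance of column_orange from where it was at the start of the episode above 0.015 m).
It fails at once if the timer, the dropper bottle or the tape is moved by more than 20 mm (distance of any of timer, dropper, tape from where it was at the start of the episode above 0.02 m).
It also fails if it takes over 72 s, if anything falls off the work surface, if the arm or the gripper's body presses on something with over 40 N, if the wrist force passes 120 N, or if a joint passes its speed limit or range.

## Robot

A 6-joint arm with a two-finger parallel gripper is mounted at the origin on a cart in front of the work surface, level with it; the furniture and walls round the work are solid. World frame = base frame: x ahead of the robot, y to its left, z up, the work surface at z = 0. Lengths are in mm, angles in rad, forces in N, time in s.
With the tool pointing down it reaches from about 275 to 750 mm from the base axis. Payload 10.2 kg.
Tool frame: the origin (TCP) lies where the fingers leave the gripper's body, on its centre line; the fingertips stand 73 mm ahead of it and the grasp point (between the pads) lies 54 mm ahead of it; z points along the fingers, y is the line along which they close (so a half turn about z gives the same grasp; the last joint's range is limited). The gripper opens to 85 mm and grips with 20 to 120 N. Pads are 22 mm wide; open, the fingers measure 114 mm over their backs; the gripper's body (76 mm by 85 mm) begins 54 mm behind the grasp point. The pads swing forward as they close: fully open they stand 13 mm farther back than shut.
Start: joints at [0.911, 0.313, 1.498, -0, 1.331, -0.223], TCP at [222.11, 475.709, 303.894] pointing down, gripper open.
Joint ranges: [-2.94, 2.94], [-0.97, 2.17], [0.19, 2.56], [-1.23, 4.37], [0.02, 3.11], [-2.88, 2.88]. Speed limits (rad/s): [2.39, 2.39, 3.01, 3.14, 3.14, 3.14].

## Interface

Orientations are given as a unit quaternion [w, x, y, z].
In Python, from rig import ctrl gives the robot as it stands.
- The arm moves only by the shell command python3 -m creep 'ROWS' [OPENING] [FORCE]. ROWS is JSON, a list that holds one entry, the list of rows, each a list of 6 numbers: the shift along the world's x, y, z in units of 25 mm (1.0 is 25 mm), then the turn, a rotation vector about the world's x, y, z in units of 5 degrees (1.0 is 5 degrees). In form: [[[x, y, z, ax, ay, az], ...]]. A call has 1 to 20 rows; each row is the pose to reach, as a shift and turn from the pose commanded when the call began; what a row does not reach only later rows make up. A row lasts 1/12 s, in which the tool goes at most 41.7 mm and 7.16 degrees, less where a joint would pass 70% of its speed; a pose out of reach is approached as far as the arm can. A call with a gripper value outside its range is refused whole. OPENING is the finger opening in mm, from 0 to 85.4, set as the call begins (- or left out, the last holds). The fingers move at their own pace and stop on an object; FORCE is the grip in N (left out, the last holds). Time passes only in rows, so rows that repeat a pose let the fingers close. It gives the time, the measured TCP pose, the force, the opening and the grip force at its end, in the units of the state.
- ctrl.sense(): the state, without advancing time (a new reading comes with each control period).
- ctrl.capture(name): name is "scene" or "top"; returns a dict with "image" (420x560x3 uint8, red, green, blue), "fx", "fy", "cx", "cy" (pixels), "k1" (the pictures are not rectified: a ray, as slopes to the right and down, at radius r is drawn at 1 + k1 r^2 times it, then the intrinsics apply), "R" (3x3) and "t" (3): a world point X has camera coordinates R X + t. Camera axes: x right, y down, z forward; pixel columns grow to the right and rows downward; lengths in mm; the calibration is good to about 2 mm. A picture is of the moment at which its call begins. There is no depth.
- ctrl.finish_job(): hands the job in; it is judged then, once.
The state is a dict: "time_s": time; "joints": joint angles; "dq": joint speeds; "tau": joint torques, N m; "eef_pos": TCP position; "ee_rot": TCP orientation; "force": force on the tool from outside, world axes, zero at the start; "wrist_torque": the same for the moment, N m; "grip_width": opening from 0.0 (shut) to 1.0 (fully open); "grip_force": force on a finger pad.
Only numpy, scipy, OpenCV 4.12 (cv2) and the standard library are available. Lean on these libraries where they do the work, as an engineer would, in place of code of your own. Each camera call takes 0.05 s, during which the arm holds its last target. There are 200 camera calls.

## Working session

There is one attempt and no reset: what is moved stays moved. The work goes in short steps, Python scripts to look and compute and a shell command to move; the robot and the scene stay as the last step left them, time stands still between calls to the robot, and variables do not carry over. Pictures are saved under pics/ and viewed, at most 11 in all, crops included, and the job is handed in when it is done.

```bash
ls; mkdir -p pics; python3 - <<'E'
from rig import ctrl
import cv2,pickle
s=ctrl.sense();print(s)
for n in("scene","top"):
    c=ctrl.capture(n);pickle.dump(c,open(f'{n}.pkl','wb'));cv2.imwrite(f'pics/{n}0.png',c['image'][:,:,::-1]);print(n,c['fx'],c['cx'],c['cy'],c['k1'],c['R'],c['t'])
E
```

```text
pics
{'time_s': 0.0, 'joints': array([ 9.10591354e-01,  3.13473050e-01,  1.49848052e+00, -1.25776366e-05,
        1.33097534e+00, -2.23420447e-01]), 'dq': array([ 0.00035392,  0.00072745, -0.00076217,  0.00051357, -0.00196564,
       -0.0008531 ]), 'tau': array([ 4.70975046e-04, -4.12282133e+01, -2.59735572e+01, -2.42959313e-04,
        4.24672267e-03, -2.65228074e-06]), 'eef_pos': array([222.00406664, 475.56081957, 303.30686083]), 'ee_rot': array([-2.80156418e-04,  2.16658844e-01,  9.76247150e-01, -6.06585464e-04]), 'force': array([-0.01647646,  0.01055549, -0.20529327]), 'wrist_torque': array([0.04189394, 0.02253507, 0.02165593]), 'grip_force': 0.0, 'grip_width': 0.999148929437512}
scene 445.43634931730423 279.6284925808153 204.7827000300795 -0.08649264702761714 [[ 0.56835073 -0.82276916 -0.0053257 ]
 [-0.4854487  -0.33009707 -0.80955265]
 [ 0.66431695  0.46269519 -0.58702313]] [-306.17113553  351.22582131  608.0120101 ]
top 445.6185614122822 281.6832029708112 205.01806392750575 -0.07047252938341336 [[ 0.00102151 -0.99975276 -0.02221185]
 [-0.99568713  0.00104372 -0.09276885]
 [ 0.09276909  0.02221082 -0.99543989]] [  57.56776895  585.58182748 1033.72054301]
```

View pics/scene0.png

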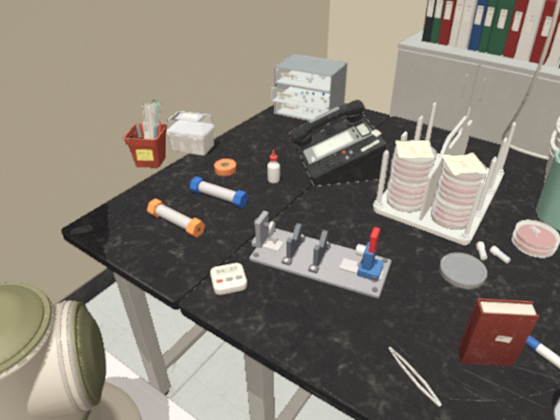

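View pics/top0.png

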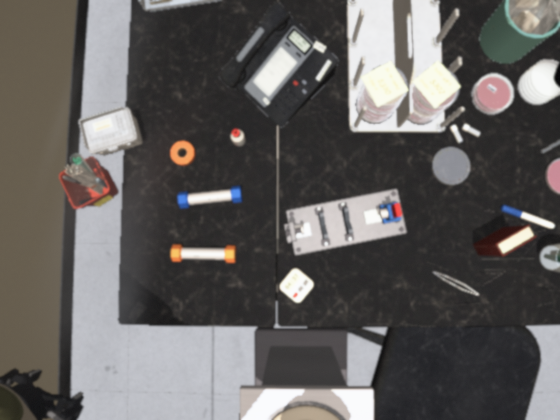

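The scene view shows the blue column at (218,191), the orange one at (175,217) and the cradle with its tailstock on the right. In the top view, blue spans (182–237,197), orange (176–231,254), and the cradle runs from the stop (290,228) to the tailstock (395,212).

```bash
cat > h.py <<'E'
import numpy as np,cv2,pickle
def K(c): return np.array([[c['fx'],0,c['cx']],[0,c['fy'],c['cy']],[0,0,1.]])
def D(c): return np.array([c['k1'],0,0,0.])
def proj(c,X): return cv2.projectPoints(np.atleast_2d(np.float64(X)),cv2.Rodrigues(np.array(c['R']))[0],np.float64(c['t']),K(c),D(c))[0][:,0]
def plane(c,uv,z):
    n=cv2.undistortPoints(np.float64(uv).reshape(-1,1,2),K(c),D(c))[:,0]
    d=np.c_[n,np.ones(len(n))]@np.array(c['R']); o=-np.array(c['R']).T@np.array(c['t'])
    return o+d*((z-o[2])/d[:,2])[:,None]
def tri(cs,uvs):
    A=[];b=[]
    for c,uv in zip(cs,uvs):
        o=-np.array(c['R']).T@np.array(c['t']); d=plane(c,[uv],0)[0]-o; d/=np.linalg.norm(d); P=np.eye(3)-np.outer(d,d); A.append(P); b.append(P@o)
    return np.linalg.lstsq(np.vstack(A),np.hstack(b),rcond=None)[0]
E
python3 - <<'E'
from h import *
T=pickle.load(open('top.pkl','rb'));S=pickle.load(open('scene.pkl','rb'))
def blobs(c,lo,hi,amin,roi=None):
    h=cv2.cvtColor(c['image'],cv2.COLOR_RGB2HSV);m=cv2.inRange(h,lo,hi)
    n,l,s,ce=cv2.connectedComponentsWithStats(m);return [(ce[i].round(1),s[i,4]) for i in range(1,n) if s[i,4]>=amin]
for nm,c in(('top',T),('scene',S)):
    for col,lo,hi in(('blue',(100,120,60),(125,255,255)),('orange',(5,140,120),(18,255,255)),('red',(0,180,120),(4,255,255))):
        print(nm,col)
        for ce,a in blobs(c,lo,hi,25): print('  ',ce,a,plane(c,[ce],17)[0].round(1))
for c,n,(x0,y0,x1,y1),k in((T,'top',(275,180,415,280),5.6),(S,'scene',(235,215,400,305),4.8)):
    cv2.imwrite(f'pics/{n}c.png',cv2.resize(c['image'][y0:y1,x0:x1,::-1],None,fx=k,fy=k,interpolation=cv2.INTER_CUBIC))
E
```

```text
top blue
   [236.3 194. ] 168 [613.5 167.7  17. ]
   [182.2 199.9] 168 [599.3 299.6  17. ]
   [389.1 213.9] 104 [ 564.9 -200.    17. ]
   [510.5 210.3] 144 [ 573.2 -496.8   17. ]
top orange
   [182.2 152.5] 418 [716.5 302.4  17. ]
   [175.4 253.1] 142 [470.6 313.6  17. ]
   [230.1 253.8] 116 [469.5 181.1  17. ]
top red
scene blue
   [477.3  28.8] 303 [2642.6  112.1   17. ]
   [195.  183.9] 137 [598.3 304.3  17. ]
   [240.  198.6] 196 [612.1 167.7  17. ]
   [369.5 265.6] 431 [ 575.5 -194.2   17. ]
   [532.1 342.4] 108 [ 558.1 -511.5   17. ]
scene orange
   [162.  129.8] 27 [767.8 607.9  17. ]
   [141.2 141.6] 77 [677.5 602.   17. ]
   [144.2 154.5] 72 [629.  533.1  17. ]
   [224.6 169.5] 167 [694.8 287.1  17. ]
   [153.2 206. ] 159 [470.8 321.1  17. ]
   [195.3 227.2] 240 [468.8 180.9  17. ]
scene red
   [373.1 243.8] 60 [ 640.7 -171.6   17. ]
```

View pics/topc.png

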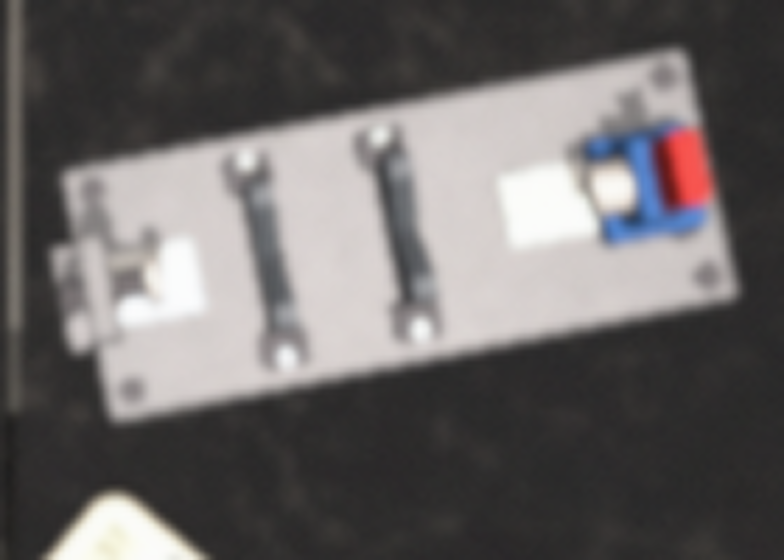

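View pics/scenec.png

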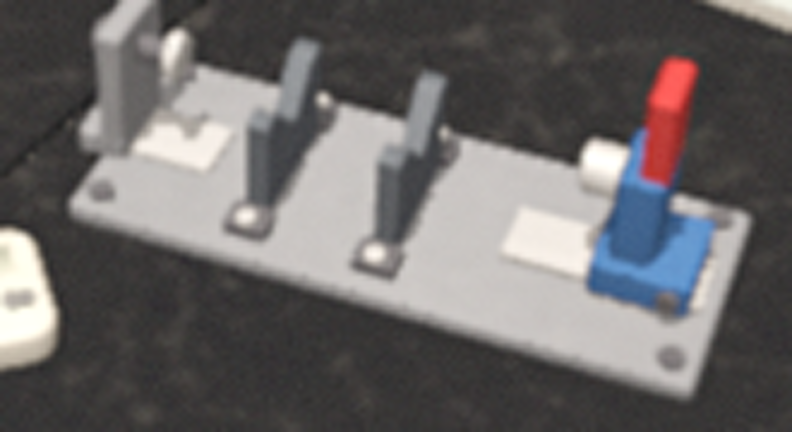

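The top crop shows the plate corners at (62,172), (686,50), (738,296) and (113,420), V-block bolts at (247,165)/(285,355) and (380,140)/(420,328), and the red tab at (686,167). The scene crop shows all of these and the stop button at (177,52).

```bash
python3 - <<'E'
from h import *
T=pickle.load(open('top.pkl','rb'));S=pickle.load(open('scene.pkl','rb'))
def fit(P,L):
    P=P[:,:2];L=np.float64(L);a=L-L.mean(0);b=P-P.mean(0)
    th=np.arctan2((a[:,0]*b[:,1]-a[:,1]*b[:,0]).sum(),(a*b).sum())
    R=np.array([[np.cos(th),-np.sin(th)],[np.sin(th),np.cos(th)]]);o=P.mean(0)-R@L.mean(0)
    return o,th,R,(P-o-L@R.T)
L=[(55,108),(55,-167),(-55,-167),(-55,108)]
ct=(np.array([(62,172),(686,50),(738,296),(113,420)])+.5)/5.6-.5+[275,180]
cs=(np.array([(692,398),(72,212)])+.5)/4.8-.5+[235,215]
o,th,R,r=fit(plane(T,ct,10),L);print('top',o,np.degrees(th),r.round(1))
cs=(np.array([(750,215),(693,388),(72,207)])+.5)/4.8-.5+[235,215]
o2,t2,_,r=fit(plane(S,cs,10),L[1:]);print('scene',o2,np.degrees(t2),r.round(1))
b=(np.array([(247,165),(285,355),(380,140),(420,328)])+.5)/5.6-.5+[275,180]
p=plane(T,b,14)[:,:2];print('bolts in cradle',((p-o)@R).round(1))
# contour of plate -> edges
tab=(np.array([[686,167]])+.5)/5.6-.5+[275,180]
print('tab',((plane(T,tab,110)[:,:2]-o)@R).round(1))
red=(np.array([[675,82],[660,130]])+.5)/4.8-.5+[235,215]
print('tab top scene',((plane(S,red[:1],114)[:,:2]-o)@R).round(1))
# blue column nuts by triangulation
for n,a,bb in(('n1',(236.3,194),(240,198.6)),('n2',(182.2,199.9),(195,183.9))): print(n,tri([T,S],[a,bb]))
E
```

```text
top [541.83248526 -68.55083369] 11.081464082003249 [[-0.7  0.3]
 [-0.7 -0.5]
 [ 0.6  0.6]
 [ 0.7 -0.4]]
scene [538.73530061 -68.64999198] 11.442046310180674 [[-1.6  0.9]
 [ 0.7  1.2]
 [ 0.9 -2.1]]
bolts in cradle [[ 41.7  29.8]
 [-41.3  30. ]
 [ 41.2 -28.5]
 [-41.1 -28.9]]
tab [[   0.9 -131.5]]
tab top scene [[  -2. -132.]]
n1 [613.29091533 168.1287027   16.15666424]
n2 [597.78742044 300.75164335  18.61287805]
```

```bash
python3 - <<'E'
from h import *
T=pickle.load(open('top.pkl','rb'));S=pickle.load(open('scene.pkl','rb'))
o=np.array([541.5,-68.5]);th=np.radians(11.1);R=np.array([[np.cos(th),-np.sin(th)],[np.sin(th),np.cos(th)]])
f=lambda c,p,k,off,z:((plane(c,(np.array([p])+.5)/k-.5+off,z)[:,:2]-o)@R).round(1)
print('button top',f(T,(160,278),5.6,[275,180],65),'scene',f(S,(180,55),4.8,[235,215],60))
print('bracket top corner',f(S,(152,0),4.8,[235,215],79),f(T,(110,335),5.6,[275,180],79))
print('pad',f(T,(590,190),5.6,[275,180],65),f(S,(588,160),4.8,[235,215],60))
E
```

```text
button top [[-0.1 77.5]] scene [[-0.5 79.7]]
bracket top corner [[ 8.  96.6]] [[-19.1 102.2]]
pad [[   1.2 -102.1]] [[   2.4 -101.6]]
```

```bash
python3 -m creep '[[[3,-2,0,0,0,-1.2],[6,-4,0,0,0,-2.4],[8,-6,0,0,0,-3.6],[10,-7,0,0,0,-4.8],[12,-8,0,0,0,-6],[14,-9,0,0,0,-7.2],[15.38,-9.68,0,0,0,-8.4],[15.38,-9.68,-1,0,0,-9.6],[15.38,-9.68,-2,0,0,-10.8],[15.38,-9.68,-3,0,0,-11.77],[15.38,-9.68,-4,0,0,-11.77],[15.38,-9.68,-5,0,0,-11.77],[15.38,-9.68,-5,0,0,-11.77],[15.38,-9.68,-5,0,0,-11.77]]]' 85
```

```text
time_s: 1.27
eef_pos: [605.9, 232.8, 175.1]
ee_rot: [-0.002, 0.669, 0.743, -0.003]
force: [-0.1, -0.1, 0.8]
grip_width: 0.995
grip_force: 0.0
```

```bash
python3 -m creep '[[[0.0,0.18,-1,0,0,0],[0,0.18,-2,0,0,0],[0,0.18,-3,0,0,0],[0,0.18,-3,0,0,0],[0,0.18,-3,0,0,0],[0,0.18,-3,0,0,0]]]'
python3 - <<'E'
from h import *
from rig import ctrl
s=ctrl.sense();print(s['eef_pos'])
c=ctrl.capture('scene');cv2.imwrite('pics/a.png',cv2.resize(c['image'][120:280,120:320,::-1],None,fx=3.5,fy=3.5))
E
```

```text
time_s: 1.77
eef_pos: [607.3, 239.0, 107.0]
ee_rot: [0.001, 0.668, 0.744, 0.002]
force: [0.7, -0.9, 0.7]
grip_width: 0.995
grip_force: 0.0
[607.29404767 239.04125934 107.04767351]
```

View pics/a.png

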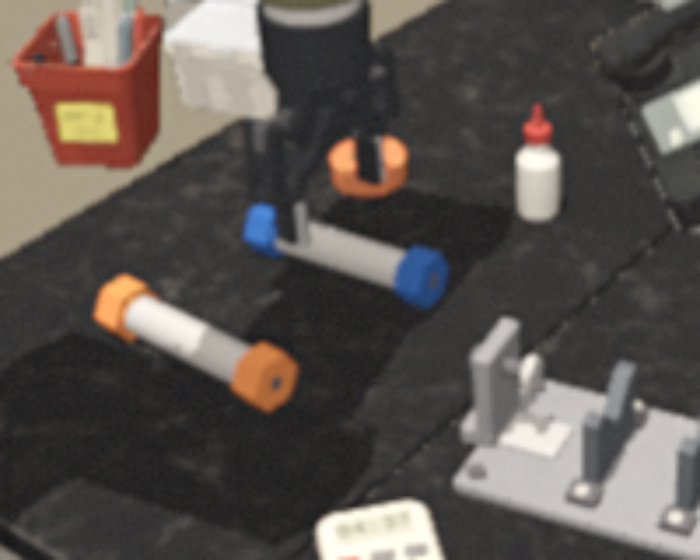

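The open fingers straddle the column's tube (finger at (295,215), nuts at (262,228) and (422,275)), with nothing in the way. I'll descend and grip.

```bash
python3 -m creep '[[[0,0,-0.6,0,0,0],[0,0,-1.2,0,0,0],[0,0,-1.2,0,0,0],[0,0,-1.2,0,0,0],[0,0,-1.2,0,0,0]]]'
python3 -m creep '[[[0,0,0,0,0,0],[0,0,0,0,0,0],[0,0,0,0,0,0],[0,0,0,0,0,0],[0,0,0,0,0,0],[0,0,0,0,0,0],[0,0,0,0,0,0],[0,0,0,0,0,0]]]' 15 30
```

```text
time_s: 2.23
eef_pos: [607.3, 238.4, 75.8]
ee_rot: [0.001, 0.668, 0.744, 0.001]
force: [0.0, 0.1, 0.3]
grip_width: 0.996
grip_force: 0.0
time_s: 2.9
eef_pos: [606.6, 238.2, 74.2]
ee_rot: [-0.0, 0.668, 0.744, -0.0]
force: [-1.9, -0.9, 4.1]
grip_width: 0.293
grip_force: 29.7
```

```bash
python3 -m creep '[[[0,0,0.6,0,0,0],[0,0,1.4,0,0,0],[0,0,2.4,0,0,0],[0,0,3.4,0,0,0],[0,0,4.6,0,0,0],[-0.2,-1,4.6,0,0,0],[-0.4,-2,4.6,0,0,0.2],[-0.7,-3.4,4.6,0,0,0.4],[-1,-5,4.6,0,0,0.6],[-1.3,-6.4,4.6,0,0,0.8],[-1.6,-7.8,4.6,0,0,1],[-1.9,-9.2,4.6,0,0,1],[-2.2,-10.6,4.6,0,0,1],[-2.5,-11.8,4.6,0,0,1],[-2.56,-12.48,4.6,0,0,1],[-2.56,-12.48,4.6,0,0,1],[-2.56,-12.48,4.6,0,0,1],[-2.56,-12.48,4.6,0,0,1],[-2.56,-12.48,4.6,0,0,1]]]'
python3 - <<'E'
from h import *
from rig import ctrl
s=ctrl.sense();print(s['eef_pos'],s['ee_rot'],s['force'],s['wrist_torque'])
T=ctrl.capture('top');c=ctrl.capture('scene');pickle.dump((T,c),open('b.pkl','wb'))
a=cv2.resize(c['image'][90:310,220:420,::-1],(500,550));b=cv2.resize(T['image'][160:270,260:420,::-1],None,fx=1.87,fy=1.87)
b=cv2.copyMakeBorder(b,0,550-b.shape[0],0,0,cv2.BORDER_CONSTANT);cv2.imwrite('pics/b.png',np.hstack([a,b]))
E
```

```text
time_s: 4.48
eef_pos: [542.7, -72.8, 188.6]
ee_rot: [-0.0, 0.635, 0.773, -0.0]
force: [0.1, -0.2, -3.5]
grip_width: 0.292
grip_force: 30.2
[542.67068187 -72.8450006  188.63314912] [-2.48649324e-04  6.34785248e-01  7.72688571e-01 -7.16728875e-06] [ 0.11209533 -0.24313947 -3.50491493] [ 0.0328648   0.01250229 -0.00670134]
```

View pics/b.png

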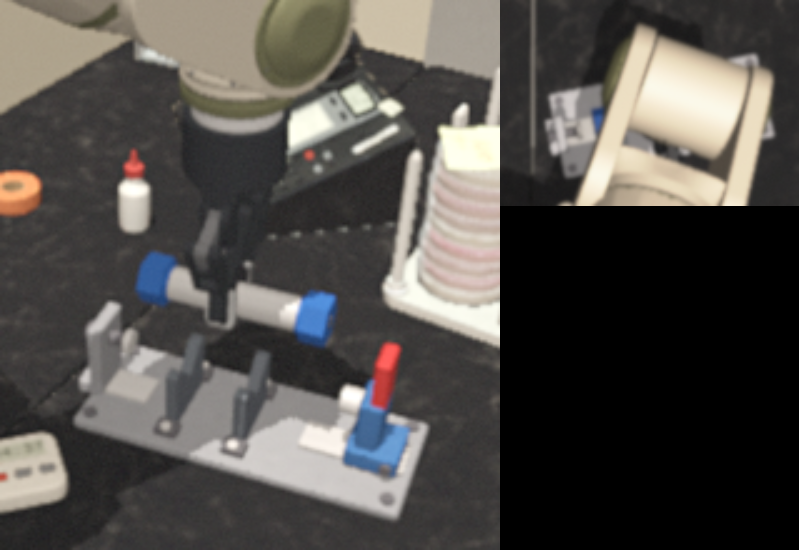

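The left panel shows the column held level over the V-blocks, nuts at (157,278) and (318,317), clear of the stop and tailstock. In the top view the arm hides it.

```bash
python3 -m creep '[[[0,0,-0.8,0,0,0],[0,0,-1.6,0,0,0],[0,0,-2.2,0,0,0],[0,0,-2.5,0,0,0],[0,0,-2.5,0,0,0],[0,0,-2.5,0,0,0],[0,0,-2.5,0,0,0]]]'
python3 - <<'E'
from h import *
from rig import ctrl
s=ctrl.sense();print(s['eef_pos'],s['force'],s['wrist_torque'])
c=ctrl.capture('scene');cv2.imwrite('pics/c.png',cv2.resize(c['image'][190:310,240:400,::-1],None,fx=5,fy=5,interpolation=cv2.INTER_CUBIC))
E
```

```text
time_s: 5.17
eef_pos: [543.1, -73.8, 127.4]
ee_rot: [0.001, 0.635, 0.772, 0.0]
force: [0.2, 0.6, -1.9]
grip_width: 0.298
grip_force: 30.2
[543.13082746 -73.800807   127.42461402] [ 0.2472474   0.64321178 -1.93233382] [0.00801509 0.01742186 0.00379924]
```

View pics/c.png

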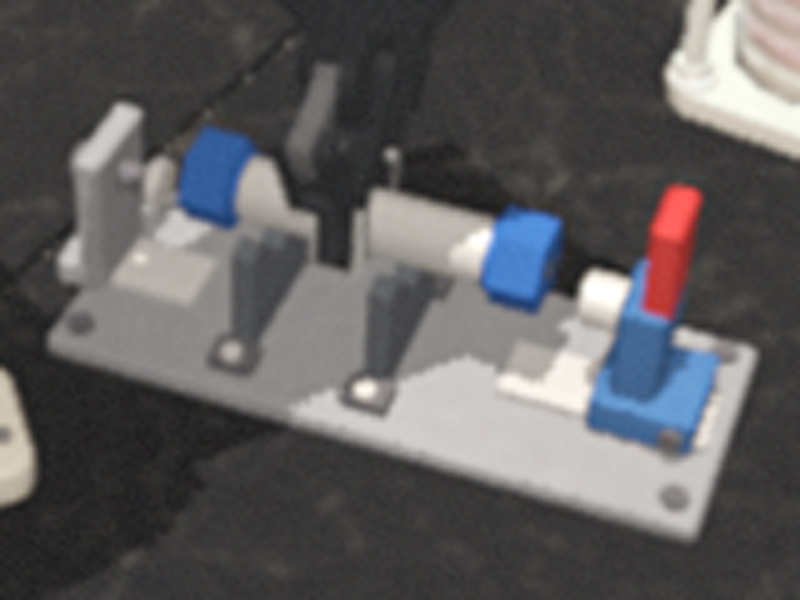

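The column hangs just above the V's, with clear gaps to the button (155,190) and to the pad (600,295). I'll lower it by feel.

```bash
python3 -m creep '[[[0,0,-0.08,0,0,0],[0,0,-0.16,0,0,0],[0,0,-0.24,0,0,0],[0,0,-0.24,0,0,0],[0,0,-0.24,0,0,0],[0,0,-0.24,0,0,0]]]'
python3 -m creep '[[[0,0,-0.02,0,0,0],[0,0,-0.04,0,0,0],[0,0,-0.04,0,0,0],[0,0,-0.04,0,0,0]]]'
```

```text
time_s: 5.72
eef_pos: [542.6, -73.8, 120.4]
ee_rot: [0.0, 0.635, 0.772, 0.0]
force: [-0.6, -0.3, -3.2]
grip_width: 0.293
grip_force: 30.2
time_s: 6.05
eef_pos: [542.6, -73.8, 119.4]
ee_rot: [-0.0, 0.635, 0.772, -0.0]
force: [0.2, -1.3, -3.1]
grip_width: 0.287
grip_force: 30.2
```

```bash
for i in 1; do python3 -m creep '[[[0,0,-0.02,0,0,0],[0,0,-0.04,0,0,0],[0,0,-0.04,0,0,0],[0,0,-0.04,0,0,0]]]'; done
python3 -m creep '[[[0,0,-0.02,0,0,0],[0,0,-0.03,0,0,0],[0,0,-0.03,0,0,0],[0,0,-0.03,0,0,0]]]'
```

```text
time_s: 6.38
eef_pos: [542.6, -73.8, 118.4]
ee_rot: [0.0, 0.635, 0.772, -0.0]
force: [0.7, -0.1, -2.0]
grip_width: 0.295
grip_force: 30.2
time_s: 6.72
eef_pos: [542.8, -73.8, 117.8]
ee_rot: [0.0, 0.635, 0.772, 0.0]
force: [1.1, 0.3, -0.0]
grip_width: 0.293
grip_force: 30.5
```

```bash
python3 -m creep '[[[0,0,-0.02,0,0,0],[0,0,-0.02,0,0,0],[0,0,-0.02,0,0,0],[0,0,-0.02,0,0,0]]]'
python3 - <<'E'
from rig import ctrl
s=ctrl.sense();print(s['force'],s['wrist_torque'],s['eef_pos'])
E
```

```text
time_s: 7.05
eef_pos: [543.0, -73.8, 117.6]
ee_rot: [0.001, 0.635, 0.772, 0.0]
force: [3.0, 0.9, 3.2]
grip_width: 0.296
grip_force: 30.8
[3.04677551 0.89564925 3.21439092] [ 0.16209702 -0.3286711   0.02978787] [543.00885005 -73.84768106 117.58214378]
```

```bash
python3 -m creep '[[[0.03,0.006,0,0,0,0],[0.03,0.006,0,0,0,0],[0.03,0.006,0,0,0,0],[0.03,0.006,0,0,0,0]]]'
```

```text
time_s: 7.38
eef_pos: [543.4, -73.7, 117.2]
ee_rot: [0.0, 0.635, 0.772, 0.0]
force: [2.0, -0.3, 1.6]
grip_width: 0.294
grip_force: 30.7
```

Both flanks are close to sharing the load, so I'll release with a small opening and then fully.

```bash
python3 -m creep '[[[0.03,0.006,0,0,0,0],[0.03,0.006,0,0,0,0],[0.03,0.006,0,0,0,0],[0.03,0.006,0,0,0,0]]]'
python3 -m creep '[[[0,0,0,0,0,0],[0,0,0,0,0,0],[0,0,0,0,0,0],[0,0,0,0,0,0]]]' 36
python3 -m creep '[[[0,0,0,0,0,0],[0,0,0,0,0,0],[0,0,0,0,0,0],[0,0,0.4,0,0,0],[0,0,1,0,0,0],[0,0,1.8,0,0,0],[0,0,2.6,0,0,0],[0,0,3.2,0,0,0],[0,0,3.2,0,0,0],[0,0,3.2,0,0,0]]]' 60
python3 - <<'E'
from h import *
from rig import ctrl
s=ctrl.sense();print(s['eef_pos'],s['force'],s['wrist_torque'])
c=ctrl.capture('scene');pickle.dump(c,open('d.pkl','wb'));cv2.imwrite('pics/d.png',cv2.resize(c['image'][190:310,240:400,::-1],None,fx=5,fy=5,interpolation=cv2.INTER_CUBIC))
E
```

```text
time_s: 7.72
eef_pos: [543.8, -73.7, 117.1]
ee_rot: [-0.0, 0.635, 0.772, -0.0]
force: [-4.4, -2.7, 5.0]
grip_width: 0.29
grip_force: 31.0
time_s: 8.05
eef_pos: [544.1, -73.3, 116.9]
ee_rot: [-0.0, 0.635, 0.772, 0.0]
force: [0.2, 0.1, -0.3]
grip_width: 0.424
grip_force: 0.0
time_s: 8.88
eef_pos: [544.2, -73.5, 197.9]
ee_rot: [0.001, 0.635, 0.772, 0.0]
force: [0.2, 0.2, 0.1]
grip_width: 0.702
grip_force: 0.0
[544.22793567 -73.52593568 197.86708463] [0.17236514 0.2275317  0.13942227] [-0.009935    0.00041235 -0.00498279]
```

View pics/d.png

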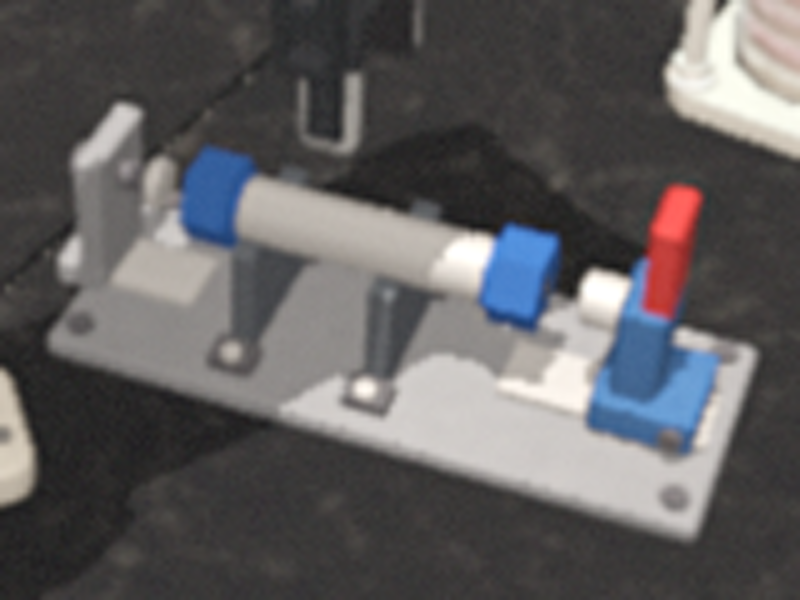

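The column lies in both V's, about 8 mm short of the button (160,190), with the pad behind it at (605,295) and the gripper clear. Next I'll close the fingers and go behind the red tab.

```bash
python3 -m creep '[[[0,0,0.5,0,0,0],[0,-0.3,0.8,0,0,0],[0.2,-1,0.8,0,0,0],[0.5,-2.4,0.8,0,0,0],[0.8,-3.8,0.8,0,0,0],[1.1,-5.2,0.8,0,0,0],[1.28,-6.67,0.8,0,0,0],[1.28,-6.67,0.8,0,0,0],[1.28,-6.67,0.8,0,0,0],[1.28,-6.67,0,0,0,0],[1.28,-6.67,-0.8,0,0,0],[1.28,-6.67,-1.5,0,0,0],[1.28,-6.67,-1.5,0,0,0],[1.28,-6.67,-1.5,0,0,0],[1.28,-6.67,-1.5,0,0,0],[1.28,-6.67,-1.5,0,0,0]]]' 0
python3 - <<'E'
from h import *
from rig import ctrl
s=ctrl.sense();print(s['eef_pos'],s['force'],s['wrist_torque'])
c=ctrl.capture('scene');cv2.imwrite('pics/e.png',cv2.resize(c['image'][170:310,240:420,::-1],None,fx=4.2,fy=4.2,interpolation=cv2.INTER_CUBIC))
E
```

```text
time_s: 10.27
eef_pos: [576.5, -240.2, 161.1]
ee_rot: [0.001, 0.635, 0.772, 0.0]
force: [0.3, -0.1, 0.2]
grip_width: 0.003
grip_force: 0.0
[ 576.53369341 -240.17629695  161.07319128] [ 0.34170158 -0.11994857  0.21597161] [-0.01183858 -0.09604867 -0.02950597]
```

View pics/e.png

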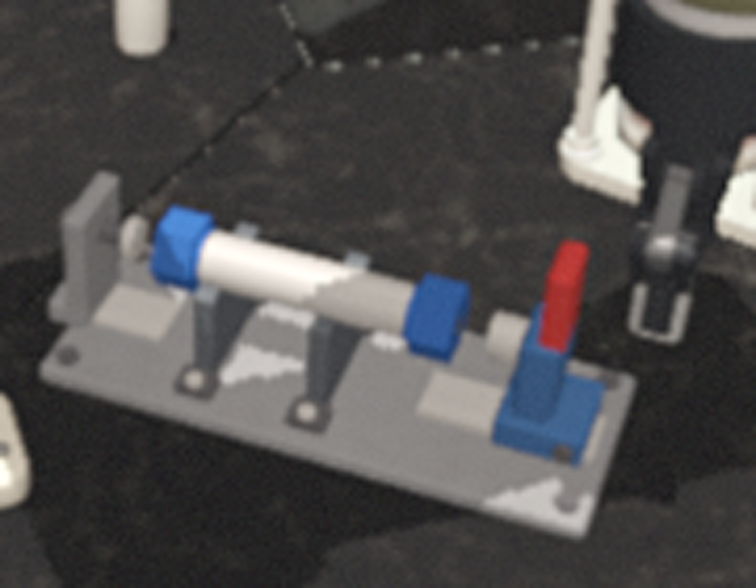

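The closed fingers (660,310) stand about 25 mm behind the red tab (565,295), in line with it. I'll advance along the groove.

```bash
python3 -m creep '[[[-0.04,0.2,0,0,0,0],[-0.08,0.4,0,0,0,0],[-0.12,0.6,0,0,0,0],[-0.154,0.785,0,0,0,0],[-0.154,0.785,0,0,0,0],[-0.154,0.785,0,0,0,0]]]'
python3 -m creep '[[[-0.015,0.078,0,0,0,0],[-0.031,0.157,0,0,0,0],[-0.046,0.235,0,0,0,0],[-0.062,0.314,0,0,0,0],[-0.062,0.314,0,0,0,0],[-0.062,0.314,0,0,0,0]]]'
```

```text
time_s: 10.82
eef_pos: [572.3, -220.3, 159.8]
ee_rot: [0.0, 0.635, 0.772, -0.0]
force: [0.5, -0.2, 0.5]
grip_width: 0.002
grip_force: 0.0
time_s: 11.32
eef_pos: [570.7, -212.8, 159.6]
ee_rot: [0.0, 0.635, 0.772, -0.0]
force: [-0.8, -1.8, -1.7]
grip_width: -0.006
grip_force: 0.9
```

```bash
python3 -m creep '[[[-0.012,0.06,0,0,0,0],[-0.023,0.12,0,0,0,0],[-0.035,0.18,0,0,0,0],[-0.047,0.24,0,0,0,0],[-0.058,0.3,0,0,0,0],[-0.06,0.31,0,0,0,0],[-0.06,0.31,0,0,0,0]]]'
python3 -m creep '[[[-0.008,0.04,0,0,0,0],[-0.016,0.08,0,0,0,0],[-0.023,0.12,0,0,0,0],[-0.031,0.16,0,0,0,0],[-0.039,0.2,0,0,0,0]]]'
```

```text
time_s: 11.9
eef_pos: [569.1, -204.8, 159.6]
ee_rot: [-0.0, 0.635, 0.772, 0.0]
force: [-0.6, -2.6, -1.0]
grip_width: -0.001
grip_force: 1.3
time_s: 12.32
eef_pos: [568.2, -200.0, 159.6]
ee_rot: [-0.0, 0.635, 0.772, -0.0]
force: [-0.3, -3.9, -1.5]
grip_width: -0.002
grip_force: 2.0
```

```bash
python3 - <<'E'
from h import *
from rig import ctrl
c=ctrl.capture('scene');pickle.dump(c,open('f.pkl','wb'))
d=pickle.load(open('d.pkl','rb'))
for k in(d,c):
    h=cv2.cvtColor(k['image'],cv2.COLOR_RGB2HSV);m=cv2.inRange(h,(100,120,50),(125,255,255));m[:,:265]=0
    m=cv2.inRange(h,(100,120,50),(125,255,255))
    n,l,s,ce=cv2.connectedComponentsWithStats(m[200:290,250:400])
    print([( (ce[i]+[250,200]).round(1),s[i,4]) for i in range(1,n) if s[i,4]>40])
E
```

```text
[(array([282.5, 228.3]), np.int32(193)), (array([343.7, 244.3]), np.int32(244)), (array([369.5, 265.5]), np.int32(428))]
[(array([282.2, 227.8]), np.int32(204)), (array([343. , 244.7]), np.int32(213)), (array([362.3, 263.6]), np.int32(432))]
```

```bash
for i in 1; do python3 -m creep '[[[-0.008,0.04,0,0,0,0],[-0.016,0.08,0,0,0,0],[-0.023,0.12,0,0,0,0]]]'; done
python3 -m creep '[[[-0.008,0.04,0,0,0,0],[-0.016,0.08,0,0,0,0]]]'
python3 -m creep '[[[-0.008,0.04,0,0,0,0],[-0.016,0.08,0,0,0,0]]]'
python3 -m creep '[[[-0.008,0.04,0,0,0,0],[-0.016,0.08,0,0,0,0]]]'
```

```text
time_s: 12.62
eef_pos: [567.7, -197.4, 159.7]
ee_rot: [0.0, 0.635, 0.772, -0.0]
force: [-1.2, -6.1, -2.2]
grip_width: 0.0
grip_force: 3.5
time_s: 12.78
eef_pos: [567.3, -195.5, 159.6]
ee_rot: [0.0, 0.635, 0.772, -0.0]
force: [-0.6, -7.3, -2.3]
grip_width: 0.001
grip_force: 3.5
time_s: 12.95
eef_pos: [566.9, -193.4, 159.6]
ee_rot: [0.0, 0.635, 0.772, -0.0]
force: [-0.1, -7.2, -2.4]
grip_width: 0.0
grip_force: 3.5
time_s: 13.12
eef_pos: [566.5, -191.5, 159.7]
ee_rot: [0.0, 0.635, 0.772, -0.0]
force: [-0.2, -7.5, -3.4]
grip_width: 0.001
grip_force: 3.6
```

```bash
python3 -m creep '[[[-0.004,0.02,0,0,0,0],[-0.008,0.04,0,0,0,0]]]'
python3 -m creep '[[[-0.004,0.02,0,0,0,0],[-0.008,0.04,0,0,0,0]]]' | grep -E 'eef|force'
python3 -m creep '[[[-0.004,0.02,0,0,0,0],[-0.008,0.04,0,0,0,0]]]' | grep -E 'eef|force'
```

```text
time_s: 13.28
eef_pos: [566.3, -190.5, 159.7]
ee_rot: [0.0, 0.635, 0.772, -0.0]
force: [-0.6, -6.9, -2.7]
grip_width: 0.001
grip_force: 3.6
eef_pos: [566.1, -189.5, 159.6]
force: [-1.1, -7.4, -2.0]
grip_force: 3.6
eef_pos: [565.9, -188.5, 159.7]
force: [-0.7, -7.8, -2.5]
grip_force: 3.6
```

```bash
python3 - <<'E'
from h import *
from rig import ctrl
c=ctrl.capture('scene');cv2.imwrite('pics/g.png',cv2.resize(c['image'][200:290,250:390,::-1],None,fx=5.6,fy=5.6,interpolation=cv2.INTER_CUBIC))
E
```

```text
(no output)
```

View pics/g.png

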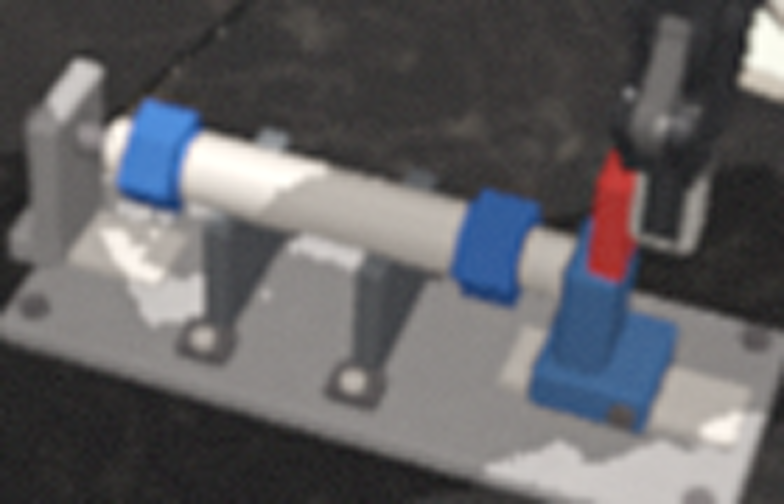

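The pad is on the rear nut (570,255) and the front nut (160,150) is a few mm at most from the button (118,145). I'll continue in fine steps.

```bash
python3 -m creep '[[[-0.004,0.02,0,0,0,0],[-0.004,0.02,0,0,0,0]]]'| grep -E 'eef|force:'
python3 -m creep '[[[-0.004,0.02,0,0,0,0],[-0.004,0.02,0,0,0,0]]]' | grep -E 'eef|force:'
python3 -m creep '[[[-0.004,0.02,0,0,0,0],[-0.004,0.02,0,0,0,0]]]' | grep -E 'eef|force:'
```

```text
eef_pos: [565.8, -188.0, 159.6]
force: [-0.5, -7.2, -3.0]
grip_force: 3.4
eef_pos: [565.7, -187.5, 159.7]
force: [-0.4, -8.3, -2.8]
grip_force: 3.4
eef_pos: [565.6, -187.0, 159.7]
force: [-0.9, -6.6, -3.0]
grip_force: 3.4
```

```bash
python3 -m creep '[[[-0.004,0.02,0,0,0,0],[-0.004,0.02,0,0,0,0]]]'| grep -E 'eef|force:'
python3 -m creep '[[[-0.004,0.02,0,0,0,0],[-0.004,0.02,0,0,0,0]]]' | grep -E 'eef|force:'
python3 -m creep '[[[-0.004,0.02,0,0,0,0],[-0.004,0.02,0,0,0,0]]]' | grep -E 'eef|force:'
```

```text
eef_pos: [565.5, -186.5, 159.7]
force: [-1.1, -7.4, -2.9]
grip_force: 3.4
eef_pos: [565.4, -186.0, 159.7]
force: [-0.2, -7.5, -2.3]
grip_force: 3.4
eef_pos: [565.3, -185.5, 159.7]
force: [1.2, -7.5, -3.6]
grip_force: 3.5
```

```bash
python3 -m creep '[[[-0.004,0.02,0,0,0,0],[-0.004,0.02,0,0,0,0]]]'| grep -E 'eef|force:'
python3 -m creep '[[[-0.004,0.02,0,0,0,0],[-0.004,0.02,0,0,0,0]]]' | grep -E 'eef|force:'
python3 -m creep '[[[-0.004,0.02,0,0,0,0],[-0.004,0.02,0,0,0,0]]]' | grep -E 'eef|force:'
```

```text
eef_pos: [565.2, -185.4, 159.7]
force: [0.7, -9.8, -3.3]
grip_force: 4.6
eef_pos: [565.2, -185.3, 159.7]
force: [1.0, -11.5, -3.5]
grip_force: 5.8
eef_pos: [565.2, -185.3, 159.7]
force: [1.0, -14.1, -4.7]
grip_force: 7.0
```

```bash
python3 -m creep '[[[-0.004,0.02,0,0,0,0],[-0.004,0.02,0,0,0,0]]]'| grep -E 'eef|force:'
python3 -m creep '[[[-0.002,0.01,0,0,0,0],[-0.002,0.01,0,0,0,0]]]' | grep -E 'eef|force:'
python3 -m creep '[[[0,0,0,0,0,0],[0,0,0,0,0,0],[0,0,0,0,0,0]]]' | grep -E 'eef|force:'
```

```text
eef_pos: [565.1, -185.1, 159.8]
force: [2.6, -16.9, -5.7]
grip_force: 8.2
eef_pos: [565.1, -185.1, 159.7]
force: [2.5, -17.7, -7.4]
grip_force: 8.8
eef_pos: [565.1, -185.1, 159.8]
force: [2.0, -18.1, -7.2]
grip_force: 8.8
```

The column is pressed at about 10 N over the sliding force. I'll hold briefly, then back off along the groove and lift away.

```bash
python3 -m creep '[[[0,0,0,0,0,0],[0,0,0,0,0,0],[0,0,0,0,0,0]]]' | grep -E 'eef|force:'
python3 -m creep '[[[0.008,-0.04,0,0,0,0],[0.016,-0.08,0,0,0,0],[0.024,-0.12,0,0,0,0],[0.032,-0.16,0,0,0,0],[0.08,-0.4,0,0,0,0],[0.16,-0.8,0,0,0,0],[0.24,-1.2,0,0,0,0],[0.24,-1.2,0.6,0,0,0],[0.24,-1.2,1.5,0,0,0],[0.24,-1.2,2.5,0,0,0],[0.24,-1.2,2.5,0,0,0],[0.24,-1.2,2.5,0,0,0],[0.24,-1.2,2.5,0,0,0]]]'
python3 - <<'E'
from h import *
from rig import ctrl
c=ctrl.capture('scene');cv2.imwrite('pics/i.png',cv2.resize(c['image'][200:290,250:390,::-1],None,fx=5.6,fy=5.6,interpolation=cv2.INTER_CUBIC))
E
```

```text
eef_pos: [565.1, -185.1, 159.7]
force: [1.5, -17.6, -6.9]
grip_force: 8.8
time_s: 17.08
eef_pos: [570.6, -213.2, 221.3]
ee_rot: [-0.001, 0.635, 0.772, -0.0]
force: [-0.3, 0.0, -1.2]
grip_width: 0.003
grip_force: 0.0
```

View pics/i.png

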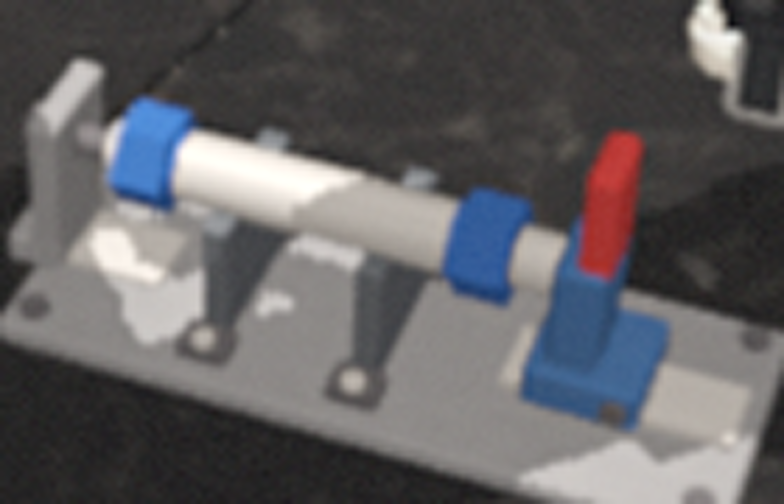

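The column is clamped between the button (115,145) and the pad (555,255), and the robot is clear of everything.

```bash
python3 -c "
from rig import ctrl
print(ctrl.finish_job())"
```

```text
the job is handed in; nothing more can be done
None
```

The blue column is seated in the V-blocks and clamped between the tailstock pad and the end stop, after a hold at about 10 N above the sliding force; I've handed the job in (17 s on the robot's clock), but no verdict was shown.

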